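# Pack the drawing kit into the desk organiser

## Task

Gather the drawing kit into the desk organiser: lay the pencil, the eraser and the sharpener each in the pocket shaped for it, then, last of all, stand the glue stick upright in the round well. The ballpen and the USB stick look similar but do not belong to the kit; leave them lying where they are.

Things in the scene. Friction and masses are not known exactly. Their poses are not given: they have to be found in the camera images.
- pencil: Green wooden pencil with a sharpened tip, thin and six-sided, 7 mm wide, 123 mm long, 7 mm high, lying on the desk. Origin: middle of its length, on its underside; its y axis runs along it to the tip. Belongs in pencil_insert.
- eraser: Block eraser, blue card sleeve with a white end, 18 x 52 x 11.5 mm high, lying flat. Origin: centre of its underside, z up. Its 52 mm length is NOT along an axis: it lies along the body's y axis turned by +0.576 rad about z (counter-clockwise from above). Belongs in eraser_insert.
- sharpener: Small bare-metal wedge pencil sharpener, 12 mm wide (upright parallel sides), 25 mm long (ends slope inward going up), 11 mm high with a screw head to 13 mm. Origin: centre of its underside, z up. Its 25 mm length is NOT along an axis: it lies along the body's y axis turned by +0.349 rad about z (counter-clockwise from above). Belongs in sharpener_insert.
- glue_stick: Capped glue stick standing upright, a cylinder 25 mm in diameter, 96 mm tall. Origin: centre of its underside, z up. Belongs in glue_insert, and goes in last.
- ballpen: Look-alike to leave alone: green ballpen with a clip, thicker and longer than the pencil, 12 x 145 x 9 mm, lying on the desk. Origin: middle of its length, on its underside; y along it.
- usb_stick: Look-alike to leave alone: black USB stick, 17 x 47 x 8.5 mm with a narrower pale end, lying flat. Origin: centre of its underside; its length lies along the body's y axis turned by +0.908 rad about z. (A second one far off beside the calculator plays no part.)
- pencil_insert: Pencil insert: fixed grey block 54 x 150 x 18 mm (x, y, z), one of four alike outside, side by side (55 mm apart along x, any order) in a white tray with a lower rim. Origin: centre of its underside, 4 mm above the desk; top 22 mm above the desk. In the middle of its top: a long groove, 26 mm (x) x 140 mm (y), 9 mm deep, floor 9 mm above the underside.
- eraser_insert: Eraser insert: fixed grey block 54 x 150 x 18 mm (x, y, z), one of four alike outside, side by side (55 mm apart along x, any order) in a white tray with a lower rim. Origin: centre of its underside, 4 mm above the desk; top 22 mm above the desk. In the middle of its top: the larger, oblong pocket, 36 mm (x) x 70 mm (y), 9 mm deep, floor 9 mm above the underside. The eraser's length goes along y.
- sharpener_insert: Sharpener insert: fixed grey block 54 x 150 x 18 mm (x, y, z), one of four alike outside, side by side (55 mm apart along x, any order) in a white tray with a lower rim. Origin: centre of its underside, 4 mm above the desk; top 22 mm above the desk. In the middle of its top: the smallest pocket, 30 mm (x) x 44 mm (y), 9 mm deep, floor 9 mm above the underside. The sharpener's length goes along y.
- glue_insert: Glue stick insert: fixed grey block 54 x 150 x 18 mm (x, y, z), one of four alike outside, side by side (55 mm apart along x, any order) in a white tray with a lower rim. Origin: centre of its underside, 4 mm above the desk; top 22 mm above the desk. In the middle of its top: a round well, 42 mm in diameter, 12 mm deep, floor 6 mm above the underside.
Things that resemble listed ones, but are neither listed nor needed, are in the scene too. What is shaped like the glue_insert but blue or yellow is not meant.

How it is judged:
By the outcome, as a careful person would: the job done as asked, in the order asked, and still so for the second after the job is handed in, with the robot touching nothing.
It also fails if it takes over 99 s, if anything falls off the work surface, if the arm or the gripper's body presses on something with over 40 N, if the wrist force passes 120 N, or if a joint passes its speed limit or range.

## Robot

A 6-joint arm with a two-finger parallel gripper is mounted at the origin on the work surface; the furniture and walls round the work are solid. World frame = base frame: x ahead of the robot, y to its left, z up, the work surface at z = 0. Lengths are in m, angles in rad, forces in N, time in s.
With the tool pointing down it reaches from about 0.375 to 0.9 m from the base axis. Payload 3.1 kg.
Tool frame: the origin (TCP) lies between the finger pads; the fingertips stand manip.finger_overhang ahead of it and the grasp point (between the pads) lies 5 mm behind it (manip.finger_overhang is the distance from the TCP to the fingertips, in m); z points along the fingers, y is the line along which they close (so a half turn about z gives the same grasp; the last joint's range is limited). The gripper opens to 85 mm and grips with 20 to 120 N. Pads are 22 mm wide; open, the fingers measure 114 mm over their backs; the gripper's body (76 mm by 85 mm) begins 54 mm behind the grasp point. The pads swing forward as they close: fully open they stand 13 mm farther back than shut.
Start: joints at [1.04, 0.527, 1.433, -0, 1.181, -0.178], TCP at [0.215, 0.587, 0.245] pointing down, gripper open.
Joint ranges: [-3.08, 3.08], [-0.75, 2.2], [0.22, 2.44], [-1.43, 4.57], [0, 2.65], [-2.85, 2.85]. Speed limits (rad/s): [2.79, 2.79, 3.14, 3.14, 3.14, 3.14].

## Interface

Orientations are given as a unit quaternion [x, y, z, w].
In Python, from station import manip gives the robot as it stands.
- The arm moves only by the tool drive_tool, never from a script. Its argument "plan" is a list of rows, each a list of 7 numbers: the shift along the tool's x, y, z in m, then the turn, a rotation vector about the tool's x, y, z in degrees, then the opening, from -1 (shut) to 1 (fully open). In form: [[x, y, z, wx, wy, wz, gripper], ...]. A call has 1 to 10 rows; each row shifts and turns the commanded pose from where the row before left it, along the tool's axes as they then stand; what a row does not reach is not made up. A row lasts 1/10 s, in which the tool goes at most 50 mm and 8.59 degrees, less where a joint would pass 70% of its speed; a pose out of reach is approached as far as the arm can. A call is refused whole if a number of a shift passes 0.05 or a number of a turn 8.59, either way. A call with a gripper value outside its range is refused whole. The fingers move at their own pace and stop on an object; "newtons" is the grip in N (left out, the last holds). Time passes only in rows, so rows that do not move let the fingers close. It gives the time, the measured TCP pose, the force, the opening and the grip force at its end, in the units of the state.
- manip.sense(): the state, without advancing time (a new reading comes with each control period).
- manip.snapshot(name): name is "side" or "top" or "wrist"; returns a dict with "image" (384x512x3 uint8, red, green, blue), "z_map" (384x512 float32, m along the optical axis (not along the pixel's ray), 0 where there is no reading), "fov_y" (degrees; the focal length in pixels is half the picture's height over the tangent of half this angle, whatever the lens; pixels are square), "cx", "cy" (the principal point, pixels), "extrinsics" (4x4, takes a point from camera to world coordinates); the wrist camera has in their place "mount" (4x4, takes a point from camera to tool coordinates, whose origin is the TCP and whose axes are the flange's). Camera axes: x right, y up, looking along -z (the intrinsics and any distortion apply to the point x, -y, -z); pixel columns grow to the right and rows downward; lengths in m; the calibration is good to about 2 mm. A picture is of the moment at which its call begins: read the wrist's pose just before it.
- manip.sign_off(): hands the job in; it is judged then, once.
The state is a dict: "t": time; "q": joint angles; "qd": joint speeds; "tau": joint torques, N m; "tcp_pos": TCP position; "tool_rot": TCP orientation; "force": force on the tool from outside, world axes, zero at the start; "ft_torque": the same for the moment, N m; "finger_gap": opening from 0.0 (shut) to 1.0 (fully open); "gripper_force": force on a finger pad.
Only numpy, scipy, OpenCV 4.12 (cv2) and the standard library are available. Lean on these libraries where they do the work, as an engineer would, in place of code of your own. Each camera call takes 0.05 s, during which the arm holds its last target. There are 200 camera calls.

## Working session

There is one attempt and no reset: what is moved stays moved. The work goes in short steps, Python scripts to look and compute and a tool call to move; the robot and the scene stay as the last step left them, time stands still between calls to the robot, and variables do not carry over. Pictures are saved under pics/ and viewed, at most 14 in all, crops included, and the job is handed in when it is done.

Besides the shell and the picture viewer there is one more tool, called after "Request:" by a JSON object that holds its "fn" and its "kwargs". drive_tool: Moves the arm, as the interface text tells. Its arguments: {"type":"object","properties":{"plan":{"type":"array"},"newtons":{"type":"number"}},"required":["plan"]}

```bash
ls; mkdir -p pics; cat > h.py <<'E'
import numpy as np, cv2
from station import manip
from scipy.spatial.transform import Rotation as R
def snap(n):
    s=manip.sense(); d=manip.snapshot(n)
    if 'extrinsics' in d: T=np.array(d['extrinsics'])
    else:
        W=np.eye(4); W[:3,:3]=R.from_quat(s['tool_rot']).as_matrix(); W[:3,3]=s['tcp_pos']; T=W@np.array(d['mount'])
    d['T']=T; return d
def save(d,name):
    np.savez('pics/'+name+'.npz',image=d['image'],z_map=d['z_map'],T=d['T'],fov_y=d['fov_y'],cx=d['cx'],cy=d['cy'])
def load(name): return np.load('pics/'+name+'.npz')
def f(d): return 192/np.tan(np.radians(float(d['fov_y']))/2)
def ray(d,u,v):
    F=f(d); return d['T'][:3,3], d['T'][:3,:3]@np.array([(u-d['cx'])/F,-(v-d['cy'])/F,-1])
def atz(d,u,v,z):
    o,r=ray(d,u,v); return o+r*(z-o[2])/r[2]
def dep(d,u,v):
    o,r=ray(d,u,v); return o+r*d['z_map'][int(round(v)),int(round(u))]
def cloud(d):
    F=f(d); v,u=np.mgrid[:384,:512]; z=d['z_map']
    p=np.stack([(u-d['cx'])/F*z,-(v-d['cy'])/F*z,-z],-1)
    return p@d['T'][:3,:3].T+d['T'][:3,3]
E
python3 - <<'E'
from h import *
s=manip.sense(); print({k:np.round(v,3) for k,v in s.items()}, manip.finger_overhang)
ims=[]
for n in ['top','wrist','side']:
    d=snap(n); save(d,n+'0'); print(n,[k for k in d],d['fov_y'],d['cx'],d['cy'],d['T'].round(3).tolist(),d.get('distortion'))
    im=d['image'][:,:,::-1]; cv2.imwrite(f'pics/{n}0.png',cv2.resize(im,(798,598),interpolation=cv2.INTER_CUBIC))
E
```

```text
pics
{'t': np.float64(0.0), 'q': array([ 1.041,  0.528,  1.434,  0.   ,  1.181, -0.178]), 'qd': array([ 0.001, -0.   , -0.001,  0.   , -0.   , -0.002]), 'tau': array([-1.0000e-03, -4.4235e+01, -1.7802e+01, -0.0000e+00,  8.0000e-03,
       -0.0000e+00]), 'tcp_pos': array([0.215, 0.586, 0.244]), 'tool_rot': array([ 0.175,  0.985, -0.001, -0.   ]), 'force': array([0.084, 0.151, 0.195]), 'ft_torque': array([ 0.031, -0.056,  0.015]), 'gripper_force': np.float64(0.0), 'finger_gap': np.float64(0.998)} 0.014
top ['image', 'z_map', 'fov_y', 'cx', 'cy', 'extrinsics', 'T'] 49.042528849792404 255.25991453849807 190.2899255191355 [[0.139, 0.959, -0.247, 0.25], [-0.99, 0.136, -0.03, -0.074], [0.005, 0.249, 0.969, 0.969], [0.0, 0.0, 0.0, 1.0]] None
wrist ['image', 'z_map', 'fov_y', 'cx', 'cy', 'mount', 'T'] 67.47374304747368 253.18065173227794 190.8863755038146 [[0.344, -0.893, -0.29, 0.14], [0.939, 0.327, 0.108, 0.613], [-0.002, -0.31, 0.951, 0.372], [0.0, 0.0, 0.0, 1.0]] None
side ['image', 'z_map', 'fov_y', 'cx', 'cy', 'extrinsics', 'T'] 49.39143709131825 256.13560218290206 193.6055518703675 [[-0.982, 0.138, -0.127, 0.343], [-0.187, -0.686, 0.704, 0.766], [0.01, 0.715, 0.699, 0.841], [0.0, 0.0, 0.0, 1.0]] None
```

View pics/top0.png

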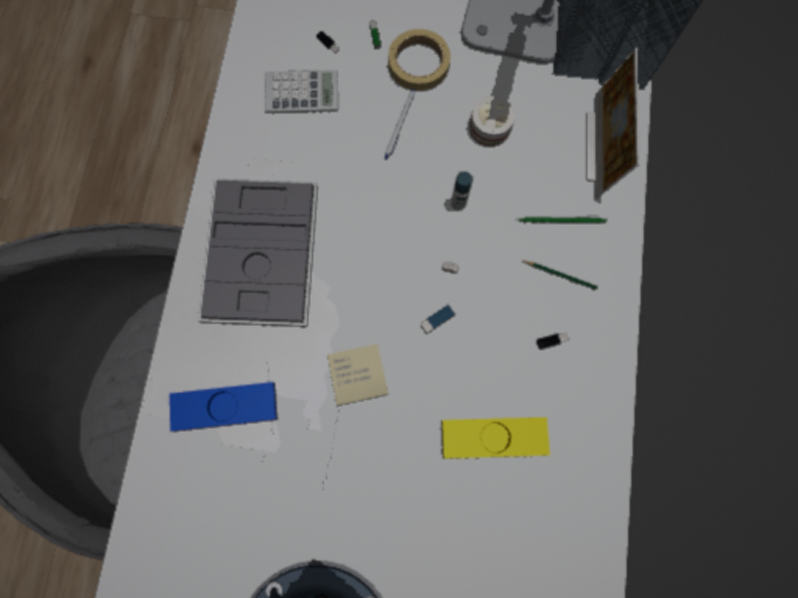

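View pics/side0.png

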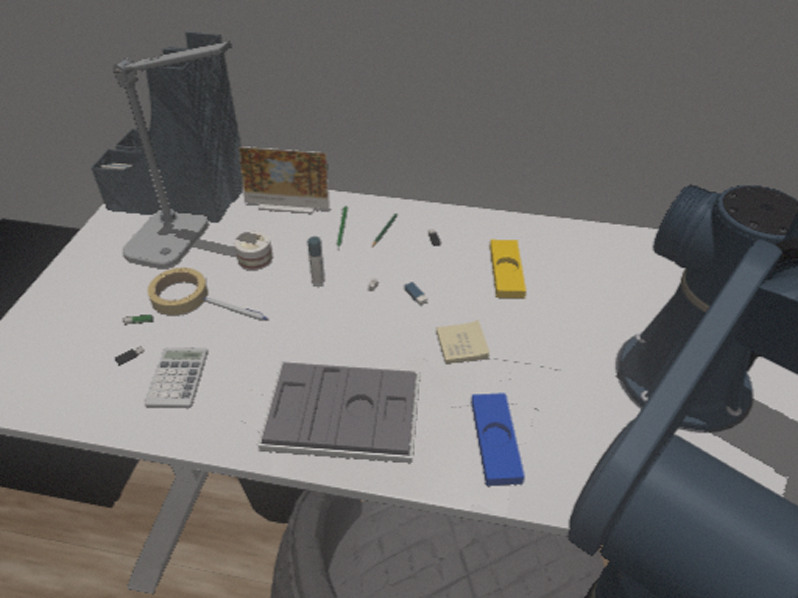

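The top view shows, in 798x598 pixels, the pencil (522,262 tip)-(597,288), the ballpen (518,219)-(606,220), the sharpener (450,267), the eraser (438,319), the glue stick (461,190) and the organiser (260,252). Its pockets run far to near: eraser, pencil, glue, sharpener. The side view agrees: pencil (373,245)-(396,214), sharpener (373,284), eraser (416,293), glue stick (316,262).

```bash
python3 - <<'E'
from h import *
def tri(a,b):
    o1,r1=ray(T,*a);o2,r2=ray(S,*b)
    t=np.linalg.lstsq(np.stack([r1,-r2],1),o2-o1,rcond=None)[0]
    p,q=o1+t[0]*r1,o2+t[1]*r2; return (p+q)/2,np.linalg.norm(p-q)
T,S=load('top0'),load('side0'); k=512/798
A={'ptip':((522,262),(374,245)),'pend':((597,288),(396,214)),'sharp':((450,267),(373,284)),'eraser':((438,319),(416,293)),'gluetop':((463,176),(315,241)),
'usb':((552,341),(434,238)),'pentip':((518,219),(339,248)),'penend':((606,220),(345,208)),
'well':((257,264),(360,407)),'corSE':((308,322),(417,375)),'corNE':((314,184),(277,367))}
for n,(a,b) in A.items():
    a=np.array(a)*k;b=np.array(b)*k
    p,e=tri(a,b); print(n,p.round(4),round(e,4),'dep top',dep(T,*a).round(3),'side',dep(S,*b).round(3),'z0',atz(T,*a,0.006).round(3))
# segmentation with both clouds
for nm,d in (('top',T),('side',S)):
    c=cloud(d); m=(c[...,2]>0.004)&(c[...,2]<0.13)&(d['z_map']>0)&(c[...,0]>.3)&(c[...,0]<.85)&(c[...,1]>-.45)&(c[...,1]<.4)
    n,l,st,ce=cv2.connectedComponentsWithStats(m.astype(np.uint8))
    for i in range(1,n):
        if st[i,4]>12:
            p=c[l==i]; r=cv2.minAreaRect(p[:,:2].astype(np.float32)*1000)
            print(nm,st[i,4],'px',(ce[i]/k).round(),'z',np.percentile(p[:,2],[5,50,95]).round(4),'rect mm',np.round(r[0],1),np.round(r[1],1),round(r[2],1))
    g=c[(np.abs(c[...,0]-.35)<.04)&(np.abs(c[...,1]+.1)<.1)]; print(nm,'desk z',np.median(g[:,2]))
E
```

```text
ptip [ 0.5751 -0.2245  0.0072] 0.0018 dep top [ 0.578 -0.226  0.001] side [ 0.576 -0.233  0.   ] z0 [ 0.576 -0.225  0.006]
pend [ 0.5525 -0.3432  0.0007] 0.0008 dep top [ 0.551 -0.342  0.006] side [ 0.552 -0.34   0.003] z0 [ 0.551 -0.342  0.006]
sharp [ 0.5533 -0.1162  0.0025] 0.0015 dep top [ 0.55  -0.116  0.016] side [ 0.55  -0.107  0.011] z0 [ 0.553 -0.116  0.006]
eraser [ 0.4693 -0.1081  0.0023] 0.0017 dep top [ 0.468 -0.108  0.012] side [ 0.467 -0.096  0.014] z0 [ 0.469 -0.108  0.006]
gluetop [ 0.6613 -0.1142  0.0927] 0.0065 dep top [ 0.664 -0.114  0.095] side [ 0.656 -0.107  0.097] z0 [ 0.706 -0.118  0.006]
usb [ 0.4611 -0.2823 -0.0022] 0.0012 dep top [ 0.459 -0.28   0.01 ] side [ 0.459 -0.265  0.011] z0 [ 0.46  -0.281  0.006]
pentip [ 0.6466 -0.213  -0.0022] 0.0048 dep top [ 0.646 -0.212  0.004] side [ 0.644 -0.212 -0.003] z0 [ 0.646 -0.212  0.006]
penend [ 0.668  -0.3521 -0.0065] 0.0017 dep top [ 0.662 -0.348  0.009] side [ 0.662 -0.333  0.008] z0 [ 0.664 -0.349  0.006]
well [0.5112 0.1754 0.0144] 0.0049 dep top [0.515 0.176 0.011] side [0.51  0.173 0.01 ] z0 [0.516 0.178 0.0
[... 2192 characters left out ...]
ect mm [ 317.  -205.8] [ 43.9 153.5] 4.8
side 26 px [373. 283.] z [0.0045 0.0104 0.0129] rect mm [ 551.3 -110.6] [23.4 10.2] 81.8
side 109 px [416. 292.] z [0.0056 0.0103 0.0131] rect mm [ 468.5 -103.1] [20.2 55.8] 42.4
side 132 px [230. 305.] z [0.0049 0.0074 0.0227] rect mm [787.4   1.3] [ 26.8 136.7] 73.5
side 669 px [463. 342.] z [0.0072 0.0115 0.0154] rect mm [369.5   1.4] [76.8 81.3] 21.4
side 1033 px [177. 378.] z [0.0059 0.0093 0.0126] rect mm [818.  166.5] [ 74.3 122.2] 9.8
side 5369 px [342. 412.] z [0.0097 0.0205 0.0238] rect mm [535.2 181.8] [231.4 163.7] 5.7
side 552 px [485. 426.] z [0.0054 0.0173 0.0199] rect mm [319.7 189. ] [ 39.2 154.3] 0.2
side desk z 3.110797750816019e-05
```

View pics/wrist0.png

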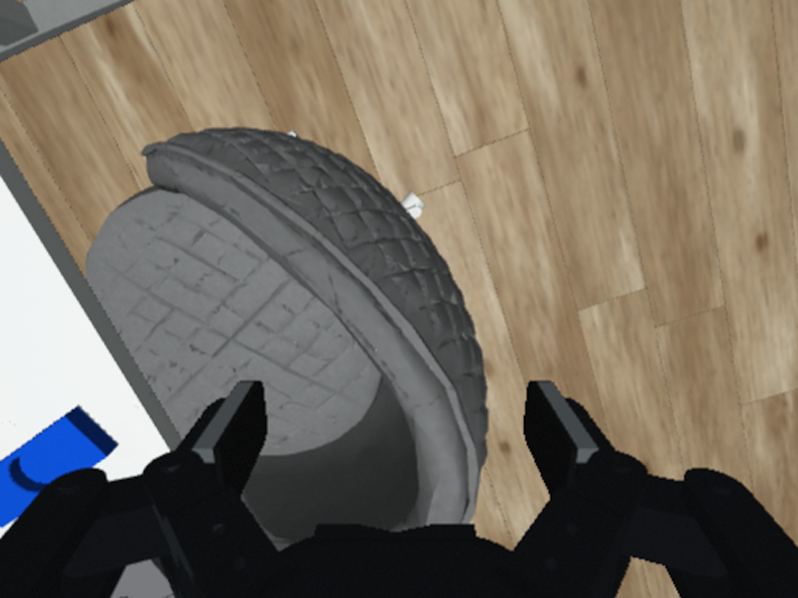

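The wrist view shows only the floor and chair, so I need to move. Heights agree with the text: desk 0, eraser about 11.5 mm, glue top about 96 mm, tray top about 21 mm. The two fixed cameras disagree by about 5 mm in y, so I'll refine with the wrist camera, starting over the organiser.

Request:
{"fn": "drive_tool", "kwargs": {"plan": [[0, 0, 0, 0, 0, 8.05, 1], [0, 0, 0, 0, 0, 8.05, 1], [0, 0, 0, 0, 0, 8.05, 1], [0, 0, 0, 0, 0, 8.05, 1], [0, 0, 0, 0, 0, 8.05, 1], [0, 0, 0, 0, 0, 8.05, 1], [0, 0, 0, 0, 0, 8.05, 1], [0, 0, 0, 0, 0, 8.05, 1], [-0.038, 0.0233, -0.0046, 0, 0, 0, 1], [-0.038, 0.0233, -0.0046, 0, 0, 0, 1]]}}

```text
t: 1.15
tcp_pos: [0.2686, 0.5151, 0.2539]
tool_rot: [0.672, 0.741, -0.0, 0.0]
force: [0.9, 0.1, -0.2]
finger_gap: 1.001
gripper_force: 0.0
```

Request:
{"fn": "drive_tool", "kwargs": {"plan": [[-0.038, 0.0233, -0.0046, 0, 0, 0, 1], [-0.038, 0.0233, -0.0046, 0, 0, 0, 1], [-0.038, 0.0233, -0.0046, 0, 0, 0, 1], [-0.038, 0.0233, -0.0046, 0, 0, 0, 1], [-0.038, 0.0233, -0.0046, 0, 0, 0, 1], [-0.038, 0.0233, -0.0046, 0, 0, 0, 1], [-0.038, 0.0233, -0.0046, 0, 0, 0, 1], [-0.038, 0.0233, -0.0046, 0, 0, 0, 1], [-0.038, 0.0233, -0.0046, 0, 0, 0, 1], [-0.038, 0.0233, -0.0046, 0, 0, 0, 1]]}}

```text
t: 2.15
tcp_pos: [0.5376, 0.1576, 0.3005]
tool_rot: [0.673, 0.74, -0.0, -0.0]
force: [1.4, 0.8, 0.3]
finger_gap: 0.998
gripper_force: 0.0
```

```bash
cat >> h.py <<'E'
def st():
    s=manip.sense(); M=R.from_quat(s['tool_rot']).as_matrix()
    yaw=np.degrees(np.arctan2(M[1,1],M[0,1])); tilt=np.degrees(np.arccos(-M[2,2]))
    print('t %.2f'%s['t'],'tcp',np.round(s['tcp_pos'],4),'yaw %.2f tilt %.2f'%(yaw,tilt),'F',np.round(s['force'],1),'gap %.3f gf %.1f'%(s['finger_gap'],s['gripper_force']),'q6 %.2f'%s['q'][5])
    return s,M,yaw
def go(target,yaw=None):
    s,M,y=st(); yt=y if yaw is None else yaw; a=np.radians(yt)
    Y=np.array([np.cos(a),np.sin(a),0]);X=np.array([-Y[1],Y[0],0]);d=np.array(target)-s['tcp_pos']
    print('wz %.2f'%(y-yt),'then shift x %.4f y %.4f z %.4f'%(X@d,Y@d,-d[2]))
def segs(d,lo,hi,box,mn=40):
    c=cloud(d); m=(c[...,2]>lo)&(c[...,2]<hi)&(d['z_map']>0.15)&(c[...,0]>box[0])&(c[...,0]<box[1])&(c[...,1]>box[2])&(c[...,1]<box[3])
    n,l,s,ce=cv2.connectedComponentsWithStats(m.astype(np.uint8))
    for i in range(1,n):
        if s[i,4]>mn:
            p=c[l==i]; r=cv2.minAreaRect(p[:,:2].astype(np.float32)*1000)
            print(s[i,4],'px',ce[i].round(),'z',np.percentile(p[:,2],[5,50,95]).round(4),'rect mm',np.round(r[0],1),np.round(r[1],1),round(r[2],1))
E
python3 - <<'E'
from h import *
s,M,y=st(); d=snap('wrist'); save(d,'w1'); cv2.imwrite('pics/w1.png',cv2.resize(d['image'][:,:,::-1],(798,598),interpolation=cv2.INTER_CUBIC))
print('all');segs(d,.006,.05,(.38,.7,.05,.3)); print('floors');segs(d,.0075,.0175,(.43,.65,.12,.24))
E
```

```text
t 2.15 tcp [0.5376 0.1576 0.3005] yaw 5.43 tilt 0.03 F [1.4 0.8 0.3] gap 0.998 gf 0.0 q6 -0.01
all
17888 px [254. 135.] z [0.0102 0.02   0.0216] rect mm [537.3 178.5] [230.3 162.2] 5.9
floors
1561 px [274. 138.] z [0.0102 0.0116 0.013 ] rect mm [565.1 179.8] [ 25.8 122.2] 6.0
74 px [335. 120.] z [0.0107 0.0123 0.0137] rect mm [647.6 213.4] [ 3.3 52.3] 5.4
1228 px [313. 139.] z [0.0103 0.0116 0.0132] rect mm [620.2 186.3] [35.3 69. ] 5.8
646 px [196. 140.] z [0.0101 0.0116 0.0136] rect mm [454.4 169.7] [29.  43.7] 5.5
618 px [235. 140.] z [0.0078 0.0088 0.0116] rect mm [509.3 174.9] [40.6 39.9] 5.5
```

View pics/w1.png

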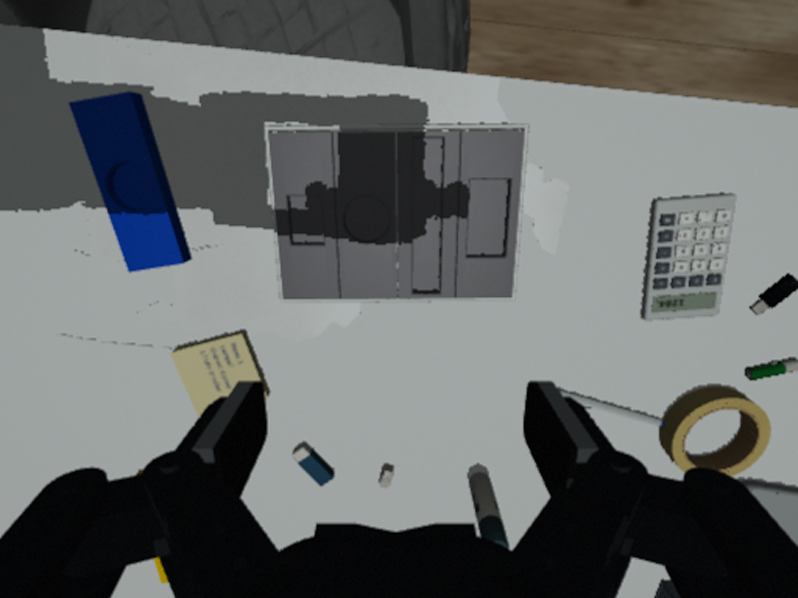

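The picture shows the organiser, left to right (near to far): sharpener pocket (307,220), well (366,217), groove (428,215) and eraser pocket (488,217). The fit against the given sizes is within 1 mm. Below it are the eraser (313,464) and sharpener (387,475), so I go over those next.

Request:
{"fn": "drive_tool", "kwargs": {"plan": [[-0.038, -0.0071, 0.01, 0, 0, 0, 1], [-0.038, -0.0071, 0.01, 0, 0, 0, 1], [-0.038, -0.0071, 0.01, 0, 0, 0, 1], [-0.038, -0.0071, 0.01, 0, 0, 0, 1], [-0.038, -0.0071, 0.01, 0, 0, 0, 1], [-0.038, -0.0071, 0.01, 0, 0, 0, 1], [-0.038, -0.0071, 0.01, 0, 0, 0, 1], [-0.038, -0.0071, 0.01, 0, 0, 0, 1], [0, 0, 0, 0, 0, 0, 1]]}}

```text
t: 3.1
tcp_pos: [0.5087, -0.1528, 0.2192]
tool_rot: [0.675, 0.738, -0.001, -0.0]
force: [-0.3, -0.5, 0.6]
finger_gap: 1.002
gripper_force: 0.0
```

```bash
python3 - <<'E'
from h import *
s,M,y=st(); d=snap('wrist'); save(d,'w2'); cv2.imwrite('pics/w2.png',cv2.resize(d['image'][:,:,::-1],(798,598),interpolation=cv2.INTER_CUBIC))
segs(d,.004,.11,(.38,.75,-.4,.04))
E
```

```text
t 3.10 tcp [ 0.5087 -0.1528  0.2192] yaw 5.14 tilt 0.09 F [-0.3 -0.5  0.6] gap 1.002 gf 0.0 q6 -0.59
1533 px [158.  24.] z [0.008  0.0098 0.0112] rect mm [392.8 -10.2] [41.6 43.2] 19.7
257 px [480.  39.] z [0.0042 0.0061 0.0081] rect mm [734.2   5.2] [11.1 32.7] 78.1
774 px [223. 123.] z [0.0087 0.0103 0.0115] rect mm [ 469.4 -106. ] [19.2 52. ] 42.7
208 px [294. 137.] z [0.0067 0.0102 0.0116] rect mm [ 553.3 -114.6] [22.9 12.1] 81.2
1593 px [408. 155.] z [0.0137 0.0776 0.0951] rect mm [ 660.  -114.9] [24.  23.8] 14.6
147 px [355. 233.] z [0.0045 0.0063 0.0079] rect mm [ 648.4 -228.5] [ 8.5 42.5] 7.8
292 px [287. 263.] z [0.0042 0.0052 0.0063] rect mm [ 566.3 -284.7] [114.8   6.5] 76.6
358 px [210. 253.] z [0.0047 0.0068 0.008 ] rect mm [ 462.5 -280.3] [16.9 47.3] 23.9
342 px [417. 367.] z [0.0936 0.102  0.1095] rect mm [ 710.2 -343.9] [24.9  5.6] 6.0
```

View pics/w2.png

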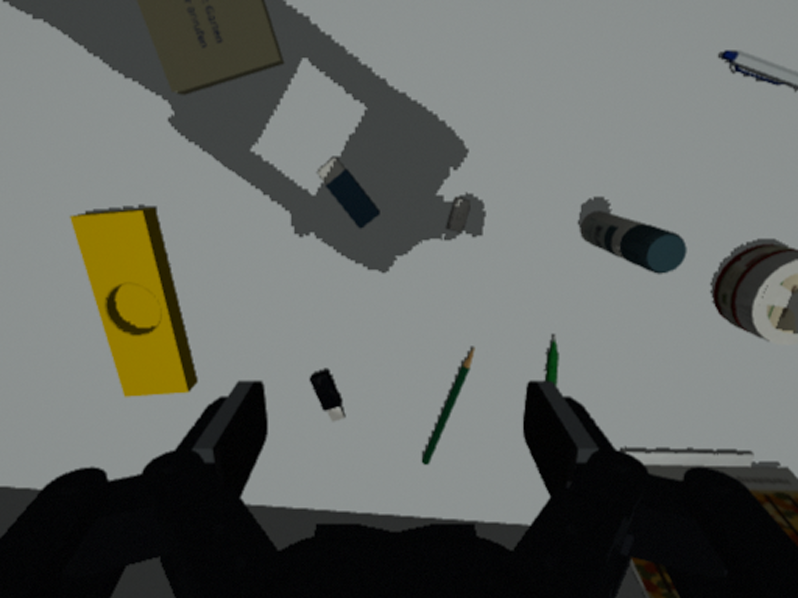

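The wrist view is clear: eraser (349,192), sharpener (458,214), pencil tip (472,347) to end (427,463), ballpen (553,360), USB stick (327,395), glue top (660,250). Measured positions match the fixed cameras within 3 mm. Eraser first.

Request:
{"fn": "drive_tool", "kwargs": {"plan": [[0, 0, 0, 0, 0, -7.5, 1], [0, 0, 0, 0, 0, -7.5, 1], [0, 0, 0, 0, 0, -7.5, 1], [0, 0, 0, 0, 0, -7.5, 1], [0, 0, 0, 0, 0, -7.5, 1], [0.0204, 0.001, 0.04, 0, 0, 0, 1], [0.0204, 0.001, 0.04, 0, 0, 0, 1], [0.0204, 0.001, 0.04, 0, 0, 0, 1], [0, 0, 0.04, 0, 0, 0, 1], [0, 0, 0.02, 0, 0, 0, 1]]}}

```text
t: 4.15
tcp_pos: [0.468, -0.0992, 0.0384]
tool_rot: [0.398, 0.917, 0.0, -0.002]
force: [0.1, -0.3, 0.2]
finger_gap: 0.996
gripper_force: 0.0
```

```bash
python3 - <<'E'
from h import *
go((.4694,-.106,.019),42.7)
d=snap('wrist'); save(d,'w3'); segs(d,.004,.11,(.38,.6,-.16,-.05))
E
```

```text
t 4.15 tcp [ 0.468  -0.0992  0.0384] yaw 43.06 tilt 0.26 F [ 0.1 -0.3  0.2] gap 0.996 gf 0.0 q6 -1.20
wz 0.36 then shift x -0.0060 y -0.0036 z 0.0194
2481 px [248. 241.] z [0.0087 0.0104 0.0115] rect mm [ 468.9 -105.8] [18.8 52.9] 42.9
657 px [329. 326.] z [0.0046 0.01   0.0114] rect mm [ 552.5 -114.5] [23.4 12.9] 80.8
```

Request:
{"fn": "drive_tool", "kwargs": {"plan": [[-0.006, -0.0035, 0, 0, 0, 0, 1], [0, 0, 0.0095, 0, 0, 0, 1], [0, 0, 0.01, 0, 0, 0, 1], [0, 0, 0, 0, 0, 0, 1], [0, 0, 0, 0, 0, 0, -1], [0, 0, 0, 0, 0, 0, -1], [0, 0, 0, 0, 0, 0, -1], [0, 0, 0, 0, 0, 0, -1], [0, 0, 0, 0, 0, 0, -1], [0, 0, 0, 0, 0, 0, -1]], "newtons": 35}}

```text
t: 5.2
tcp_pos: [0.4713, -0.1087, 0.0214]
tool_rot: [0.399, 0.917, -0.0, 0.0]
force: [-0.1, 0.3, 3.7]
finger_gap: 0.192
gripper_force: 34.3
```

Request:
{"fn": "drive_tool", "kwargs": {"plan": [[0, 0, 0, 0, 0, 0, -1], [0, 0, 0, 0, 0, 0, -1]]}}

```text
t: 5.4
tcp_pos: [0.4713, -0.1087, 0.0214]
tool_rot: [0.399, 0.917, -0.0, 0.0]
force: [-0.8, -0.3, 6.5]
finger_gap: 0.196
gripper_force: 34.4
```

```bash
python3 - <<'E'
from h import *
go((.6198,.1865,.12),5.7)
E
```

```text
t 5.40 tcp [ 0.4713 -0.1087  0.0214] yaw 42.95 tilt 0.02 F [-0.8 -0.3  6.5] gap 0.196 gf 34.4 q6 -1.21
wz 37.25 then shift x 0.2790 y 0.1771 z -0.0986
```

The grip holds (gap about 17 mm), but the fingertips touch the desk. I'll re-grip 6 mm higher so the tips clear the pocket rim on release.

Request:
{"fn": "drive_tool", "kwargs": {"plan": [[0.003, 0, 0, 0, 0, 0, -0.3], [0, 0, -0.006, 0, 0, 0, -0.3], [0, 0, 0, 0, 0, 0, -0.3], [0, 0, 0, 0, 0, 0, -1], [0, 0, 0, 0, 0, 0, -1], [0, 0, 0, 0, 0, 0, -1], [0, 0, 0, 0, 0, 0, -1], [0, 0, 0, 0, 0, 0, -1]]}}

```text
t: 6.2
tcp_pos: [0.4692, -0.1065, 0.0269]
tool_rot: [0.399, 0.917, -0.0, -0.0]
force: [-1.2, -0.5, -0.1]
finger_gap: 0.002
gripper_force: 0.0
```

```bash
python3 - <<'E'
from h import *
go((.6198,.1865,.12),5.7)
E
```

```text
t 6.20 tcp [ 0.4692 -0.1065  0.0269] yaw 42.94 tilt 0.01 F [-1.2 -0.5 -0.1] gap 0.002 gf 0.0 q6 -1.21
wz 37.24 then shift x 0.2766 y 0.1790 z -0.0931
```

The fingers closed just above the eraser, so the tip overhang really is 14 mm and the earlier force was the pads pressing the eraser down. Re-gripping at the earlier height.

Request:
{"fn": "drive_tool", "kwargs": {"plan": [[0, 0, 0, 0, 0, 0, 0.2], [0, 0, 0, 0, 0, 0, 0.2], [0, 0, 0, 0, 0, 0, 0.2], [0, 0, 0.007, 0, 0, 0, 0.2], [0, 0, 0, 0, 0, 0, -1], [0, 0, 0, 0, 0, 0, -1], [0, 0, 0, 0, 0, 0, -1], [0, 0, 0, 0, 0, 0, -1], [0, 0, -0.01, 0, 0, 0, -1], [0, 0, -0.04, 0, 0, 0, -1]]}}

```text
t: 7.2
tcp_pos: [0.4672, -0.1056, 0.0682]
tool_rot: [0.399, 0.917, 0.0, -0.004]
force: [0.2, 0.4, -0.6]
finger_gap: 0.194
gripper_force: 34.4
```

```bash
python3 - <<'E'
from h import *
go((.6198,.1865,.07),5.7)
d=snap('wrist'); save(d,'w4'); cv2.imwrite('pics/w4.png',d['image'][:,:,::-1])
E
```

```text
t 7.20 tcp [ 0.4672 -0.1056  0.0682] yaw 42.93 tilt 0.44 F [ 0.2  0.4 -0.6] gap 0.194 gf 34.4 q6 -1.21
wz 37.23 then shift x 0.2755 y 0.1809 z -0.0018
```

View pics/w4.png

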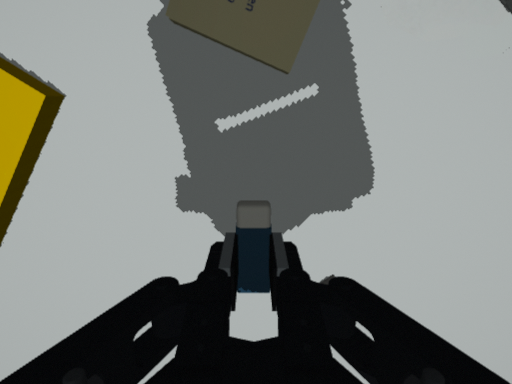

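The eraser is held squarely between the pads (254,247). Carrying it to its pocket.

Request:
{"fn": "drive_tool", "kwargs": {"plan": [[0, 0, -0.01, 0, 0, 7.45, -1], [0, 0, 0, 0, 0, 7.45, -1], [0, 0, 0, 0, 0, 7.45, -1], [0, 0, 0, 0, 0, 7.45, -1], [0, 0, 0, 0, 0, 7.45, -1], [0.0394, 0.0258, 0, 0, 0, 0, -1], [0.0394, 0.0258, 0, 0, 0, 0, -1], [0.0394, 0.0258, 0, 0, 0, 0, -1], [0.0394, 0.0258, 0, 0, 0, 0, -1], [0.0394, 0.0258, 0, 0, 0, 0, -1]]}}

```text
t: 8.25
tcp_pos: [0.5787, 0.1042, 0.0809]
tool_rot: [0.671, 0.741, 0.0, 0.0]
force: [1.3, -0.9, 0.1]
finger_gap: 0.191
gripper_force: 34.4
```

Request:
{"fn": "drive_tool", "kwargs": {"plan": [[0.0394, 0.0258, 0, 0, 0, 0, -1], [0.0394, 0.0258, 0, 0, 0, 0, -1], [0, 0, 0, 0, 0, 0, -1], [0, 0, 0, 0, 0, 0, -1]]}}

```text
t: 8.65
tcp_pos: [0.6212, 0.187, 0.0804]
tool_rot: [0.67, 0.742, -0.0, 0.0]
force: [-0.7, -0.3, -0.4]
finger_gap: 0.195
gripper_force: 34.4
```

```bash
python3 - <<'E'
from h import *
go((.6198,.1865,.0385),5.7)
d=snap('wrist'); save(d,'w5'); cv2.imwrite('pics/w5.png',d['image'][:,:,::-1])
E
```

```text
t 8.65 tcp [0.6212 0.187  0.0804] yaw 5.85 tilt 0.02 F [-0.7 -0.3 -0.4] gap 0.195 gf 34.4 q6 0.02
wz 0.15 then shift x -0.0003 y -0.0014 z 0.0419
```

View pics/w5.png

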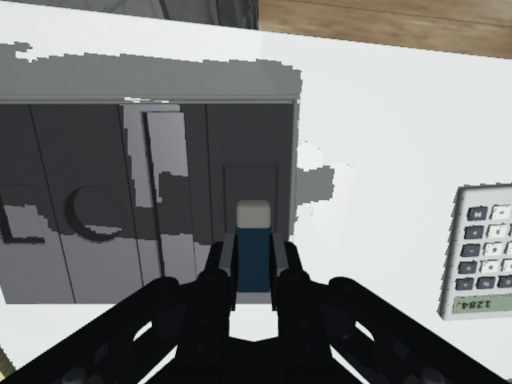

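The eraser (254,245) is lined up over its pocket (columns 224-278). Lowering and releasing.

Request:
{"fn": "drive_tool", "kwargs": {"plan": [[0, -0.0014, 0.02, 0, 0, 0, -1], [0, 0, 0.016, 0, 0, 0, -1], [0, 0, 0.0075, 0, 0, 0, -1], [0, 0, 0, 0, 0, 0, -1], [0, 0, 0, 0, 0, 0, -0.2], [0, 0, 0, 0, 0, 0, -0.2], [0, 0, 0, 0, 0, 0, -0.2], [0, 0, -0.03, 0, 0, 0, -0.2], [0, 0, -0.05, 0, 0, 0, -0.2], [0, 0, -0.02, 0, 0, 0, -0.2]]}}

```text
t: 9.7
tcp_pos: [0.6227, 0.1862, 0.1413]
tool_rot: [0.671, 0.741, 0.003, 0.003]
force: [1.2, 0.3, 0.2]
finger_gap: 0.4
gripper_force: 0.0
```

```bash
python3 - <<'E'
from h import *
d=snap('wrist'); save(d,'w6'); segs(d,.022,.03,(.55,.68,.1,.26));segs(d,.0075,.0175,(.59,.645,.14,.24),20)
go((.5533,-.1146,.1),-9.3)
E
```

```text
1085 px [248. 190.] z [0.0224 0.0234 0.0245] rect mm [619.  184.9] [18.1 52.1] 6.0
63 px [281. 140.] z [0.0089 0.0119 0.0135] rect mm [643.8 228.3] [ 2.4 23.1] 1.3
1712 px [249. 182.] z [0.0106 0.0117 0.0144] rect mm [619.2 185.8] [36.2 69.6] 5.9
t 9.75 tcp [0.624  0.1865 0.1438] yaw 5.72 tilt 0.69 F [0.2 0.4 1.4] gap 0.398 gf 0.0 q6 0.02
wz 15.02 then shift x -0.3086 y -0.0212 z 0.0438
```

Depth confirms the eraser lies flat in its pocket (52x18 at (619,185), pocket centre (619,186)). Sharpener next.

Request:
{"fn": "drive_tool", "kwargs": {"plan": [[0, 0, 0, 0, 0, 7.5, 0.2], [0, 0, 0, 0, 0, 7.5, 0.2], [-0.044, -0.003, 0.006, 0, 0, 0, 0.2], [-0.044, -0.003, 0.006, 0, 0, 0, 0.2], [-0.044, -0.003, 0.006, 0, 0, 0, 0.2], [-0.044, -0.003, 0.006, 0, 0, 0, 0.2], [-0.044, -0.003, 0.006, 0, 0, 0, 0.2], [-0.044, -0.003, 0.006, 0, 0, 0, 0.2], [-0.044, -0.003, 0.006, 0, 0, 0, 0.2], [0, 0, 0, 0, 0, 0, 0.2]]}}

```text
t: 10.75
tcp_pos: [0.5489, -0.1199, 0.0941]
tool_rot: [0.764, 0.645, -0.0, 0.001]
force: [0.8, -0.5, -0.3]
finger_gap: 0.6
gripper_force: 0.0
```

Request:
{"fn": "drive_tool", "kwargs": {"plan": [[0, 0, 0.02, 0, 0, 0, 0.2], [0, 0, 0, 0, 0, 0, 0.2], [0, 0, 0, 0, 0, 0, 0.2]]}}

```text
t: 11.05
tcp_pos: [0.5495, -0.114, 0.0745]
tool_rot: [0.762, 0.648, -0.0, -0.0]
force: [-1.2, 0.3, -0.1]
finger_gap: 0.599
gripper_force: 0.0
```

```bash
python3 - <<'E'
from h import *
d=snap('wrist'); save(d,'w7'); segs(d,.004,.03,(.51,.6,-.15,-.08));
go((.5533,-.1146,.019),-9.3)
E
```

```text
491 px [259. 211.] z [0.0057 0.0103 0.0116] rect mm [ 553.5 -114.8] [23.2 11.5] 80.7
t 11.10 tcp [ 0.5499 -0.1141  0.0749] yaw -9.25 tilt 0.02 F [0.9 0.1 1.6] gap 0.601 gf 0.0 q6 -0.24
wz 0.05 then shift x 0.0000 y 0.0034 z 0.0559
```

Request:
{"fn": "drive_tool", "kwargs": {"plan": [[0, 0.0034, 0.02, 0, 0, 0, 0.2], [0, 0, 0.025, 0, 0, 0, 0.2], [0, 0, 0.0105, 0, 0, 0, 0.2], [0, 0, 0, 0, 0, 0, 0.2], [0, 0, 0, 0, 0, 0, -1], [0, 0, 0, 0, 0, 0, -1], [0, 0, 0, 0, 0, 0, -1], [0, 0, 0, 0, 0, 0, -1], [0, 0, 0, 0, 0, 0, -1]]}}

```text
t: 12.0
tcp_pos: [0.5537, -0.1156, 0.0202]
tool_rot: [0.762, 0.647, 0.001, 0.001]
force: [-0.2, 0.4, 5.4]
finger_gap: 0.122
gripper_force: 34.7
```

Request:
{"fn": "drive_tool", "kwargs": {"plan": [[0, 0, -0.02, 0, 0, 0, -1], [0, 0, -0.04, 0, 0, 0, -1], [0, 0, 0, 0, 0, 0, -1], [0, 0, 0, 0, 0, 0, -1]]}}

```text
t: 12.4
tcp_pos: [0.5535, -0.1156, 0.08]
tool_rot: [0.762, 0.647, 0.0, 0.001]
force: [-0.2, 0.0, -0.1]
finger_gap: 0.121
gripper_force: 34.3
```

```bash
python3 - <<'E'
from h import *
go((.4547,.17,.08),5.7)
E
```

```text
t 12.40 tcp [ 0.5535 -0.1156  0.08  ] yaw -9.30 tilt 0.14 F [-0.2  0.  -0.1] gap 0.121 gf 34.3 q6 -0.24
wz -15.00 then shift x 0.2940 y -0.0700 z -0.0000
```

Request:
{"fn": "drive_tool", "kwargs": {"plan": [[0, 0, -0.005, 0, 0, -7.5, -1], [0, 0, -0.005, 0, 0, -7.5, -1], [0.042, -0.01, 0, 0, 0, 0, -1], [0.042, -0.01, 0, 0, 0, 0, -1], [0.042, -0.01, 0, 0, 0, 0, -1], [0.042, -0.01, 0, 0, 0, 0, -1], [0.042, -0.01, 0, 0, 0, 0, -1], [0.042, -0.01, 0, 0, 0, 0, -1], [0.042, -0.01, 0, 0, 0, 0, -1], [0, 0, 0, 0, 0, 0, -1]]}}

```text
t: 13.4
tcp_pos: [0.45, 0.1739, 0.0878]
tool_rot: [0.669, 0.743, -0.002, -0.002]
force: [-0.6, 0.2, -0.7]
finger_gap: 0.119
gripper_force: 34.3
```

Request:
{"fn": "drive_tool", "kwargs": {"plan": [[0, 0, 0, 0, 0, 0, -1], [0, 0, 0, 0, 0, 0, -1]]}}

```text
t: 13.6
tcp_pos: [0.4544, 0.1695, 0.0884]
tool_rot: [0.671, 0.741, -0.0, -0.0]
force: [-0.3, -0.1, -0.3]
finger_gap: 0.12
gripper_force: 34.3
```

```bash
python3 - <<'E'
from h import *
go((.4547,.17,.036),5.7)
E
```

```text
t 13.60 tcp [0.4544 0.1695 0.0884] yaw 5.66 tilt 0.04 F [-0.3 -0.1 -0.3] gap 0.120 gf 34.3 q6 0.03
wz -0.04 then shift x 0.0005 y 0.0003 z 0.0524
```

Request:
{"fn": "drive_tool", "kwargs": {"plan": [[0, 0, 0.025, 0, 0, 0, -1], [0, 0, 0.02, 0, 0, 0, -1], [0, 0, 0.007, 0, 0, 0, -1], [0, 0, 0, 0, 0, 0, -1], [0, 0, 0, 0, 0, 0, -0.4], [0, 0, 0, 0, 0, 0, -0.4], [0, 0, 0, 0, 0, 0, -0.4], [0, 0, -0.03, 0, 0, 0, -0.4], [0, 0, -0.05, 0, 0, 0, -0.4], [0, 0, -0.02, 0, 0, 0, -0.4]]}}

```text
t: 14.6
tcp_pos: [0.4557, 0.1707, 0.1406]
tool_rot: [0.671, 0.742, 0.002, 0.002]
force: [-0.7, 0.9, -0.3]
finger_gap: 0.299
gripper_force: 0.0
```

Request:
{"fn": "drive_tool", "kwargs": {"plan": [[0, 0, 0, 0, 0, 0, 0], [0, 0, 0, 0, 0, 0, 0]]}}

```text
t: 14.8
tcp_pos: [0.4542, 0.1704, 0.1377]
tool_rot: [0.671, 0.741, 0.001, 0.001]
force: [-0.0, 0.2, 0.4]
finger_gap: 0.502
gripper_force: 0.0
```

```bash
python3 - <<'E'
from h import *
d=snap('wrist'); save(d,'w8'); segs(d,.0215,.03,(.43,.48,.13,.21),15);segs(d,.0075,.0175,(.43,.48,.13,.22),20)
W=load('w2')
k=512/798
for u,v in ((472,347),(427,463)): print(atz(W,u*k,v*k,.003).round(4))
go((.564,-.2825,.11),-12)
E
```

```text
307 px [253. 191.] z [0.0221 0.0233 0.0247] rect mm [454.6 170.2] [11.6 22.8] 5.5
1162 px [254. 189.] z [0.0106 0.0117 0.0154] rect mm [455.  168.9] [30.2 42.9] 6.1
[ 0.5797 -0.2235  0.003 ]
[ 0.5553 -0.3423  0.003 ]
t 14.85 tcp [0.4536 0.1703 0.1368] yaw 5.70 tilt 0.04 F [-0.4 -0.1 -0.5] gap 0.502 gf 0.0 q6 0.03
wz 17.70 then shift x -0.4199 y 0.2022 z 0.0268
```

The sharpener lies flat in its pocket (454.6,170.2 against centre 455,169). Now the pencil.

Request:
{"fn": "drive_tool", "kwargs": {"plan": [[0, 0, 0, 0, 0, 5.8, 0], [0, 0, 0, 0, 0, 5.8, 0], [0, 0, 0, 0, 0, 5.8, 0], [-0.0422, 0.0201, 0.0027, 0, 0, 0, 0], [-0.0422, 0.0201, 0.0027, 0, 0, 0, 0], [-0.0422, 0.0201, 0.0027, 0, 0, 0, 0], [-0.0422, 0.0201, 0.0027, 0, 0, 0, 0], [-0.0422, 0.0201, 0.0027, 0, 0, 0, 0], [-0.0422, 0.0201, 0.0027, 0, 0, 0, 0], [-0.0422, 0.0201, 0.0027, 0, 0, 0, 0]]}}

```text
t: 15.85
tcp_pos: [0.531, -0.149, 0.1161]
tool_rot: [0.776, 0.631, -0.001, -0.002]
force: [1.2, -0.0, -0.2]
finger_gap: 0.495
gripper_force: 0.0
```

Request:
{"fn": "drive_tool", "kwargs": {"plan": [[-0.0422, 0.0201, 0.0027, 0, 0, 0, 0], [-0.0422, 0.0201, 0.0027, 0, 0, 0, 0], [-0.0422, 0.0201, 0.0027, 0, 0, 0, 0], [0, 0, 0, 0, 0, 0, 0], [0, 0, 0, 0, 0, 0, 0]]}}

```text
t: 16.35
tcp_pos: [0.5641, -0.2842, 0.1077]
tool_rot: [0.776, 0.63, -0.0, -0.002]
force: [-0.2, 0.1, -0.0]
finger_gap: 0.503
gripper_force: 0.0
```

```bash
python3 - <<'E'
from h import *
go((.567,-.283,.0175),-11.6)
d=snap('wrist'); save(d,'w9'); segs(d,.003,.03,(.5,.62,-.36,-.2)); cv2.imwrite('pics/w9.png',cv2.resize(d['image'][:,:,::-1],(798,598),interpolation=cv2.INTER_CUBIC))
E
```

```text
t 16.35 tcp [ 0.5641 -0.2842  0.1077] yaw -11.84 tilt 0.24 F [-0.2  0.1 -0. ] gap 0.503 gf 0.0 q6 -0.44
wz -0.24 then shift x 0.0017 y 0.0026 z 0.0902
952 px [256. 192.] z [0.0035 0.005  0.0063] rect mm [ 566.5 -284.2] [118.4   6.7] 76.5
```

View pics/w9.png

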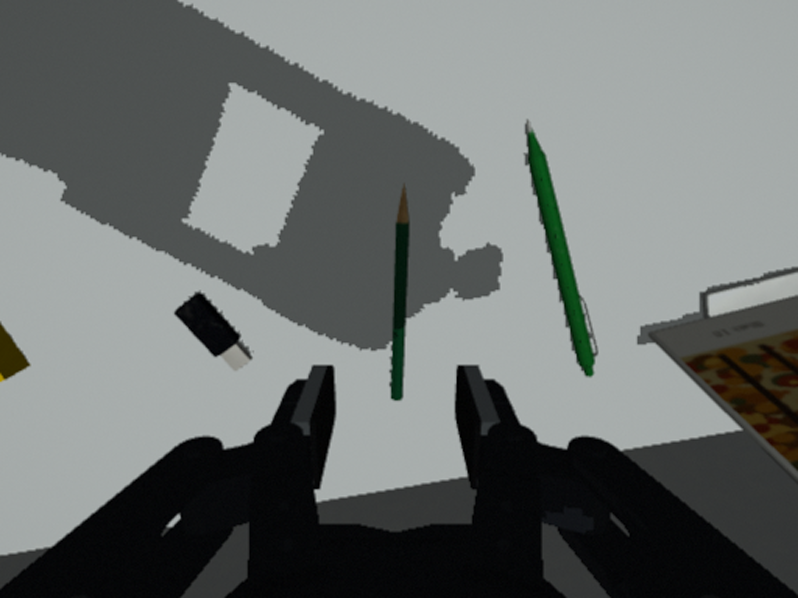

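The pencil, tip (404,185) to end (397,398), is centred between the fingers. The ballpen (560,250) and USB stick (212,330) are clear of the fingers.

Request:
{"fn": "drive_tool", "kwargs": {"plan": [[0.0018, 0.0025, 0.03, 0, 0, 1.7, 0], [0, 0, 0.03, 0, 0, 0, 0], [0, 0, 0.02, 0, 0, 0, 0], [0, 0, 0.01, 0, 0, 0, 0], [0, 0, 0, 0, 0, 0, 0], [0, 0, 0, 0, 0, 0, -1], [0, 0, 0, 0, 0, 0, -1], [0, 0, 0, 0, 0, 0, -1], [0, 0, 0, 0, 0, 0, -1], [0, 0, 0, 0, 0, 0, -1]]}}

```text
t: 17.4
tcp_pos: [0.569, -0.2828, 0.0213]
tool_rot: [0.785, 0.62, 0.0, 0.001]
force: [0.6, 1.4, 5.6]
finger_gap: 0.002
gripper_force: 4.4
```

```bash
python3 - <<'E'
from h import *
go((.5647,.1813,.08),5.7)
E
```

```text
t 17.40 tcp [ 0.569  -0.2828  0.0213] yaw -13.42 tilt 0.13 F [0.6 1.4 5.6] gap 0.002 gf 4.4 q6 -0.40
wz -19.12 then shift x 0.4623 y 0.0418 z -0.0587
```

The fingers closed on top of the pencil. Opening a little and rechecking before going lower.

Request:
{"fn": "drive_tool", "kwargs": {"plan": [[0, 0, -0.02, 0, 0, 0, -0.4], [0, 0, -0.02, 0, 0, 0, -0.4], [0, 0, 0, 0, 0, 0, -0.4], [0, 0, 0, 0, 0, 0, -0.4]]}}

```text
t: 17.8
tcp_pos: [0.5682, -0.2827, 0.0601]
tool_rot: [0.785, 0.62, 0.0, 0.0]
force: [0.4, -0.8, -0.5]
finger_gap: 0.3
gripper_force: 0.0
```

```bash
python3 - <<'E'
from h import *
go((.567,-.283,.015),-13.5)
d=snap('wrist'); save(d,'w10'); segs(d,.003,.03,(.5,.62,-.36,-.2)); cv2.imwrite('pics/w10.png',d['image'][:,:,::-1])
E
```

```text
t 17.80 tcp [ 0.5682 -0.2827  0.0601] yaw -13.41 tilt 0.04 F [ 0.4 -0.8 -0.5] gap 0.300 gf 0.0 q6 -0.40
wz 0.09 then shift x -0.0006 y -0.0011 z 0.0451
1380 px [251. 214.] z [0.0035 0.005  0.0064] rect mm [ 566.6 -283.6] [119.2   6.7] 76.7
```

View pics/w10.png

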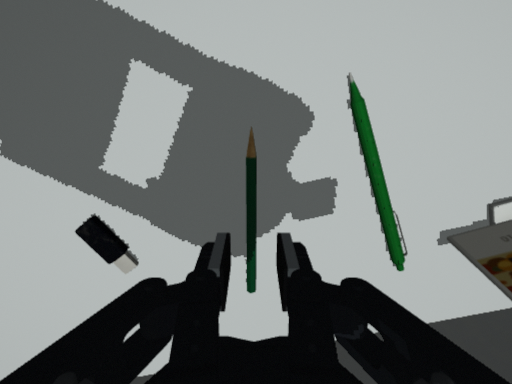

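The pencil (251,210) hasn't moved. Going lower with the smaller opening.

Request:
{"fn": "drive_tool", "kwargs": {"plan": [[-0.0006, -0.0011, 0.015, 0, 0, 0, -0.4], [0, 0, 0.015, 0, 0, 0, -0.4], [0, 0, 0.01, 0, 0, 0, -0.4], [0, 0, 0.004, 0, 0, 0, -0.4], [0, 0, 0, 0, 0, 0, -0.4], [0, 0, 0, 0, 0, 0, -0.4]]}}

```text
t: 18.45
tcp_pos: [0.5668, -0.2827, 0.0153]
tool_rot: [0.785, 0.62, -0.0, -0.0]
force: [-0.2, 0.4, -0.0]
finger_gap: 0.299
gripper_force: 0.0
```

Request:
{"fn": "drive_tool", "kwargs": {"plan": [[0, 0, 0, 0, 0, 0, -1], [0, 0, 0, 0, 0, 0, -1], [0, 0, 0, 0, 0, 0, -1], [0, 0, 0, 0, 0, 0, -1]]}}

```text
t: 18.85
tcp_pos: [0.567, -0.2828, 0.0161]
tool_rot: [0.785, 0.62, 0.0, 0.0]
force: [0.1, 0.3, -0.5]
finger_gap: 0.06
gripper_force: 34.1
```

Gripped (gap about 5–7 mm). Lifting, turning and carrying it to the groove.

Request:
{"fn": "drive_tool", "kwargs": {"plan": [[0, 0, -0.02, 0, 0, 0, -1], [0, 0, -0.03, 0, 0, 0, -1], [0, 0, -0.03, 0, 0, 0, -1], [0, 0, 0, 0, 0, -6.4, -1], [0, 0, 0, 0, 0, -6.4, -1], [0, 0, 0, 0, 0, -6.4, -1], [0.04, 0.0038, 0, 0, 0, 0, -1], [0.04, 0.0038, 0, 0, 0, 0, -1], [0.04, 0.0038, 0, 0, 0, 0, -1], [0.04, 0.0038, 0, 0, 0, 0, -1]]}}

```text
t: 19.85
tcp_pos: [0.5657, -0.1208, 0.0961]
tool_rot: [0.671, 0.742, 0.0, 0.0]
force: [0.1, -0.1, -0.5]
finger_gap: 0.053
gripper_force: 34.2
```

Request:
{"fn": "drive_tool", "kwargs": {"plan": [[0.0432, 0.0041, 0, 0, 0, 0, -1], [0.0432, 0.0041, 0, 0, 0, 0, -1], [0.0432, 0.0041, 0, 0, 0, 0, -1], [0.0432, 0.0041, 0, 0, 0, 0, -1], [0.0432, 0.0041, 0, 0, 0, 0, -1], [0.0432, 0.0041, 0, 0, 0, 0, -1], [0.0432, 0.0041, 0, 0, 0, 0, -1], [0, 0, 0, 0, 0, 0, -1], [0, 0, 0, 0, 0, 0, -1]]}}

```text
t: 20.75
tcp_pos: [0.5636, 0.1827, 0.096]
tool_rot: [0.669, 0.743, -0.0, 0.0]
force: [0.0, -0.6, 0.0]
finger_gap: 0.057
gripper_force: 34.2
```

```bash
python3 - <<'E'
from h import *
go((.5647,.1813,.034),5.7)
d=snap('wrist'); save(d,'w11'); cv2.imwrite('pics/w11.png',d['image'][:,:,::-1])
segs(d,.05,.1,(.5,.62,.08,.3))
E
```

```text
t 20.75 tcp [0.5636 0.1827 0.096 ] yaw 5.96 tilt 0.02 F [ 0.  -0.6  0. ] gap 0.057 gf 34.2 q6 0.02
wz 0.26 then shift x -0.0015 y 0.0009 z 0.0620
1331 px [253. 277.] z [0.0839 0.0854 0.087 ] rect mm [567.9 164. ] [17.6 83.2] 10.4
```

View pics/w11.png

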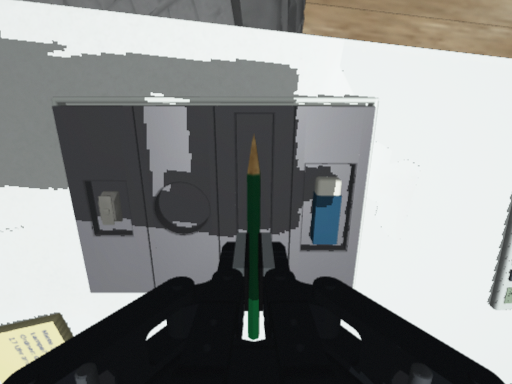

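The pencil is held straight, tip (253,135), end (254,338). Checking its centre and pitch against the groove.

```bash
python3 - <<'E'
from h import *
d=load('w11')
for u,v in ((253.5,150),(253.5,185),(253.5,210),(253.5,320),(253.5,333)): print(v,dep(d,u,v).round(4))
print(atz(d,253,135,.084).round(4),atz(d,254,339,.087).round(4))
E
```

```text
150 [0.558  0.2366 0.0831]
185 [0.5598 0.2193 0.0851]
210 [0.5612 0.2059 0.0851]
320 [0.5685 0.1366 0.0855]
333 [0.5695 0.1268 0.0853]
[0.5569 0.2439 0.084 ] [0.5701 0.124  0.087 ]
```

Request:
{"fn": "drive_tool", "kwargs": {"plan": [[-0.0027, 0.001, 0.02, 0, 0, 0.25, -1], [0, 0, 0.025, 0, 0, 0, -1], [0, 0, 0.0145, 0, 0, 0, -1], [0, 0, 0, 0, 0, 0, -1], [0, 0, 0, 0, 0, 0, -1], [0, 0, 0, 0, 0, 0, -0.6], [0, 0, 0, 0, 0, 0, -0.6], [0, 0, 0, 0, 0, 0, -0.6], [0, 0, -0.03, 0, 0, 0, -0.6], [0, 0, -0.05, 0, 0, 0, -0.6]]}}

```text
t: 21.8
tcp_pos: [0.5627, 0.1788, 0.1146]
tool_rot: [0.672, 0.741, -0.003, -0.003]
force: [-0.1, 1.0, -1.3]
finger_gap: 0.201
gripper_force: 0.0
```

Request:
{"fn": "drive_tool", "kwargs": {"plan": [[0, 0, -0.03, 0, 0, 0, 0], [0, 0, -0.03, 0, 0, 0, 0.5], [0, 0, 0, 0, 0, 0, 0.5]]}}

```text
t: 22.1
tcp_pos: [0.5682, 0.1797, 0.1817]
tool_rot: [0.672, 0.741, 0.004, 0.004]
force: [-0.5, 0.3, -0.0]
finger_gap: 0.704
gripper_force: 0.0
```

```bash
python3 - <<'E'
from h import *
d=snap('wrist'); save(d,'w12'); cv2.imwrite('pics/w12.png',d['image'][:,:,::-1]);segs(d,.022,.03,(.43,.66,.08,.27),15);segs(d,.0075,.0145,(.43,.65,.1,.26),60)
c=cloud(d); m=(c[...,0]>.53)&(c[...,0]<.6)&(c[...,2]>.0155)&(c[...,2]<.0185); print(m.sum(), cv2.minAreaRect(c[m][:,:2].astype(np.float32)*1000))
go((.66,-.115,.24),5.7)
E
```

```text
825 px [301. 177.] z [0.0224 0.0234 0.0245] rect mm [619.3 185.1] [18.9 50.4] 5.7
218 px [141. 176.] z [0.0222 0.0233 0.0246] rect mm [454.6 170. ] [11.7 22.5] 6.8
558 px [186.  95.] z [0.0109 0.0123 0.0136] rect mm [498.9 254.1] [138.2   3.7] 5.6
2493 px [248. 165.] z [0.0105 0.0116 0.0129] rect mm [564.2 180.7] [ 25.8 140.2] 6.0
198 px [331. 139.] z [0.0114 0.0125 0.0136] rect mm [646.5 220.9] [ 3.2 78. ] 5.8
1175 px [300. 169.] z [0.0105 0.0116 0.013 ] rect mm [619.9 186.1] [35.5 69.3] 5.6
755 px [143. 174.] z [0.0104 0.0117 0.0136] rect mm [453.4 168.7] [28.4 43.3] 5.4
1081 px [196. 174.] z [0.0078 0.0087 0.0109] rect mm [509.  174.1] [40.2 39.6] 4.1
616 ((571.2637939453125, 182.02581787109375), (70.17455291748047, 149.96768188476562), 5.81448221206665)
t 22.15 tcp [0.5667 0.1795 0.1794] yaw 5.57 tilt 0.36 F [-0.  -0.1 -0.2] gap 0.746 gf 0.0 q6 0.02
wz -0.13 then shift x -0.3023 y 0.0636 z -0.0606
```

View pics/w12.png

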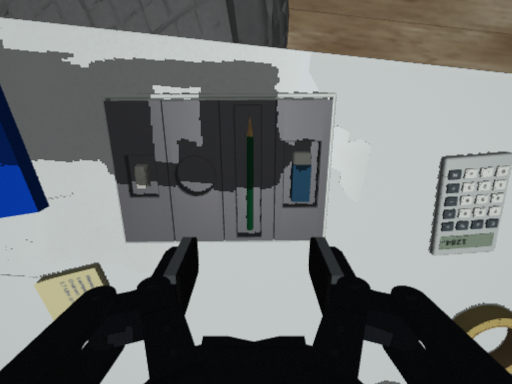

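The pencil (250,175) lies in the groove, and the eraser (301,177) and sharpener (141,176) are in their pockets. Now the glue stick.

Request:
{"fn": "drive_tool", "kwargs": {"plan": [[-0.0432, 0.0091, 0.002, 0, 0, 0, 0.9], [-0.0432, 0.0091, 0.002, 0, 0, 0, 0.9], [-0.0432, 0.0091, 0.002, 0, 0, 0, 0.9], [-0.0432, 0.0091, 0.002, 0, 0, 0, 0.9], [-0.0432, 0.0091, 0.002, 0, 0, 0, 0.9], [-0.0432, 0.0091, 0.002, 0, 0, 0, 0.9], [-0.0432, 0.0091, 0.002, 0, 0, 0, 0.9], [0, 0, 0, 0, 0, 0, 0.9], [0, 0, 0, 0, 0, 0, 0.9]]}}

```text
t: 23.05
tcp_pos: [0.6568, -0.1167, 0.1606]
tool_rot: [0.673, 0.74, -0.0, -0.002]
force: [-0.4, 1.6, 0.2]
finger_gap: 0.951
gripper_force: 0.0
```

```bash
python3 - <<'E'
from h import *
d=snap('wrist'); save(d,'w13'); segs(d,.085,.105,(.63,.69,-.15,-.08))
go((.66,-.115,.055),5.7)
E
```

```text
893 px [260. 208.] z [0.0882 0.094  0.0952] rect mm [ 661.3 -114.8] [23.5 23.2] 6.2
t 23.10 tcp [ 0.6565 -0.1153  0.1608] yaw 5.50 tilt 0.22 F [ 0.1  0.5 -0.6] gap 0.952 gf 0.0 q6 -0.44
wz -0.20 then shift x -0.0000 y 0.0035 z 0.1058
```

Request:
{"fn": "drive_tool", "kwargs": {"plan": [[0.0002, 0.0042, 0, 0, 0, 0, 0.9], [0, 0, 0.03, 0, 0, 0, 0.9], [0, 0, 0.03, 0, 0, 0, 0.9], [0, 0, 0.03, 0, 0, 0, 0.9], [0, 0, 0.014, 0, 0, 0, 0.9], [0, 0, 0, 0, 0, 0, 0.9], [0, 0, 0, 0, 0, 0, -1], [0, 0, 0, 0, 0, 0, -1], [0, 0, 0, 0, 0, 0, -1], [0, 0, 0, 0, 0, 0, -1]]}}

```text
t: 24.1
tcp_pos: [0.6627, -0.1154, 0.0599]
tool_rot: [0.672, 0.74, 0.0, 0.001]
force: [-0.3, 0.8, 0.3]
finger_gap: 0.284
gripper_force: 35.2
```

Request:
{"fn": "drive_tool", "kwargs": {"plan": [[0, 0, 0, 0, 0, 0, -1], [0, 0, 0, 0, 0, 0, -1], [0, 0, 0, 0, 0, 0, -1]]}}

```text
t: 24.4
tcp_pos: [0.6626, -0.1155, 0.0597]
tool_rot: [0.672, 0.74, 0.0, 0.001]
force: [-0.8, 1.2, 5.6]
finger_gap: 0.289
gripper_force: 35.1
```

```bash
python3 - <<'E'
from h import *
go((.5095,.1750,.12),5.7)
E
```

```text
t 24.40 tcp [ 0.6626 -0.1155  0.0597] yaw 5.54 tilt 0.10 F [-0.8  1.2  5.6] gap 0.289 gf 35.1 q6 -0.43
wz -0.16 then shift x 0.3042 y -0.1235 z -0.0603
```

Request:
{"fn": "drive_tool", "kwargs": {"plan": [[0, 0, -0.015, 0, 0, 0, -1], [0, 0, -0.025, 0, 0, 0, -1], [0, 0, -0.02, 0, 0, 0, -1], [0, 0, 0, 0, 0, 0, -1], [0.02, -0.008, 0, 0, 0, 0, -1], [0.035, -0.014, 0, 0, 0, 0, -1], [0.035, -0.014, 0, 0, 0, 0, -1], [0.035, -0.014, 0, 0, 0, 0, -1], [0.035, -0.014, 0, 0, 0, 0, -1], [0.035, -0.014, 0, 0, 0, 0, -1]]}}

```text
t: 25.4
tcp_pos: [0.564, 0.0726, 0.1177]
tool_rot: [0.672, 0.74, -0.0, -0.001]
force: [-0.3, -0.1, -0.5]
finger_gap: 0.285
gripper_force: 34.7
```

Request:
{"fn": "drive_tool", "kwargs": {"plan": [[0.035, -0.014, 0, 0, 0, 0, -1], [0.035, -0.014, 0, 0, 0, 0, -1], [0.025, -0.011, 0, 0, 0, 0, -1], [0.0142, -0.0065, 0, 0, 0, 0, -1], [0, 0, 0, 0, 0, 0, -1], [0, 0, 0, 0, 0, 0, -1]]}}

```text
t: 26.0
tcp_pos: [0.5103, 0.1752, 0.1184]
tool_rot: [0.672, 0.741, 0.0, 0.0]
force: [0.4, 0.7, -0.3]
finger_gap: 0.283
gripper_force: 34.7
```

```bash
python3 - <<'E'
from h import *
go((.5095,.1750,.0707),5.7)
d=snap('side'); save(d,'s1'); segs(d,.04,.17,(.47,.55,.13,.22)); cv2.imwrite('pics/s1.png',cv2.resize(d['image'][180:340,120:340,::-1],None,fx=3,fy=3,interpolation=cv2.INTER_CUBIC))
E
```

```text
t 26.00 tcp [0.5103 0.1752 0.1184] yaw 5.56 tilt 0.04 F [ 0.4  0.7 -0.3] gap 0.283 gf 34.7 q6 0.03
wz -0.14 then shift x -0.0001 y -0.0009 z 0.0477
696 px [228. 232.] z [0.0717 0.1399 0.1632] rect mm [510.1 178.4] [81.8 28.5] 6.6
```

View pics/s1.png

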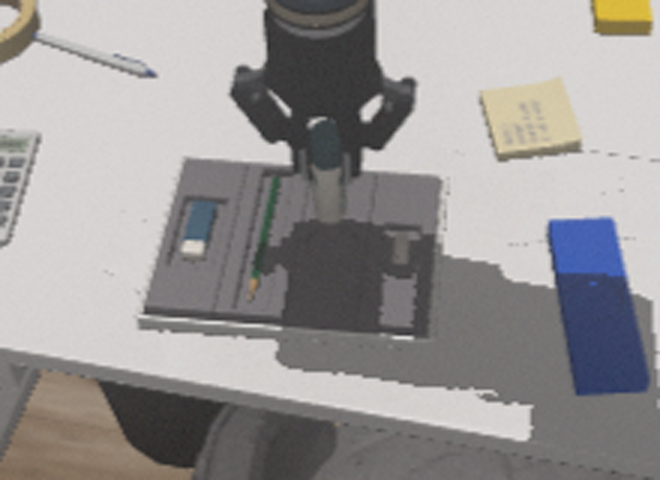

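The glue stick (325,170) hangs upright above the well; the eraser (200,225), pencil (265,240) and sharpener (402,245) sit in place. Lowering it.

Request:
{"fn": "drive_tool", "kwargs": {"plan": [[0, -0.0009, 0.015, 0, 0, 0, -1], [0, 0, 0.015, 0, 0, 0, -1], [0, 0, 0.01, 0, 0, 0, -1], [0, 0, 0.006, 0, 0, 0, -1], [0, 0, 0.002, 0, 0, 0, -1], [0, 0, 0, 0, 0, 0, -1], [0, 0, 0, 0, 0, 0, -1]]}}

```text
t: 26.75
tcp_pos: [0.5092, 0.1756, 0.0709]
tool_rot: [0.672, 0.74, 0.0, 0.0]
force: [-0.1, 1.0, 0.2]
finger_gap: 0.282
gripper_force: 34.7
```

Request:
{"fn": "drive_tool", "kwargs": {"plan": [[0, 0, 0, 0, 0, 0, -0.2], [0, 0, 0, 0, 0, 0, 0], [0, 0, 0, 0, 0, 0, 0.2], [0, 0, 0, 0, 0, 0, 0.4], [0, 0, 0, 0, 0, 0, 0.4], [0, 0, -0.02, 0, 0, 0, 0.4], [0, 0, -0.03, 0, 0, 0, 0.4], [0, 0, -0.04, 0, 0, 0, 0.4], [0, 0, -0.04, 0, 0, 0, 0.4], [0, 0, -0.03, 0, 0, 0, 0.4]]}}

```text
t: 27.75
tcp_pos: [0.5092, 0.1757, 0.233]
tool_rot: [0.672, 0.741, 0.001, 0.001]
force: [0.4, 0.1, -0.4]
finger_gap: 0.698
gripper_force: 0.0
```

Request:
{"fn": "drive_tool", "kwargs": {"plan": [[-0.04, 0, 0, 0, 0, 0, 0.4], [-0.04, 0, 0, 0, 0, 0, 0.4], [-0.04, 0, 0, 0, 0, 0, 0.4], [0, 0, 0, 0, 0, 0, 0.4], [0, 0, 0, 0, 0, 0, 0.4]]}}

```text
t: 28.25
tcp_pos: [0.5202, 0.0555, 0.2304]
tool_rot: [0.673, 0.74, 0.0, -0.0]
force: [-0.7, 0.4, 1.0]
finger_gap: 0.695
gripper_force: 0.0
```

```bash
python3 - <<'E'
from h import *
st(); d=snap('wrist'); save(d,'w14'); cv2.imwrite('pics/w14.png',d['image'][:,:,::-1]); segs(d,.0235,.13,(.42,.66,.08,.27),15)
E
```

```text
t 28.25 tcp [0.5202 0.0555 0.2304] yaw 5.40 tilt 0.04 F [-0.7  0.4  1. ] gap 0.695 gf 0.0 q6 -0.20
1015 px [254.  46.] z [0.0492 0.1038 0.1053] rect mm [509.3 175.1] [24.2 24.3] 5.4
68 px [356.  46.] z [0.0236 0.024  0.0251] rect mm [614.8 195.1] [14.1 10.4] 30.7
308 px [358.  65.] z [0.0236 0.0241 0.0251] rect mm [619.7 179. ] [18.5 40. ] 6.0
75 px [202.  55.] z [0.0236 0.024  0.0251] rect mm [454.5 170.8] [19.2  9.4] 84.0
```

View pics/w14.png

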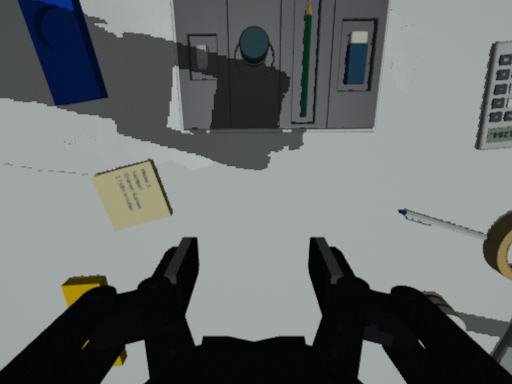

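The glue stick (254,45) stands upright in the well: its top is at about 106 mm and its footprint is 24x24 at (509,175). The other three items are in place and the gripper is clear, so I'm handing in.

```bash
python3 -c "
from station import manip
print(manip.sign_off())"
```

```text
the job is handed in; nothing more can be done
None
```

The pencil, eraser and sharpener lie in their pockets, the glue stick went in last and stands upright in the round well, the ballpen and USB stick were left alone, and the job was handed in at about 28 s.

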